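# Put two press punches away in their storage tubes

### The job

Put the brass punch and the slim steel punch away in their two-part storage tubes: stand the brass punch upright in the wide orange base and the steel punch upright in the small blue base, then slip the tube of the same colour over each punch, right down onto the base. The black punch and the turned brass part are needed for the next job: leave them standing where they are.

Things in the scene. Friction and masses are not known exactly. Their poses are not given: they have to be found in the camera images.
- brass_punch: Brass press punch, stands upright: round foot 29 mm in diameter and 16 mm tall, above it a neck of 18 mm tapering to the tip, 45 mm tall in all; 60 g. Grip the foot or the neck. Origin: centre of its underside; z up along its axis.
- steel_punch: Slim bright steel press punch, stands upright: round foot 20 mm in diameter and about 14 mm tall, above it a thinner shank that narrows to the tip, 60 mm tall in all; 60 g. Grip the foot. Origin: centre of its underside; z up along its axis.
- orange_tube: Orange plastic cover tube, loose, stands mouth down with its closed end up: outside diameter 44 mm, height 53 mm, wall 3 mm, so 38 mm bore and 49 mm deep inside; 50 g. Fits over the brass punch. Origin: centre of the mouth (its underside); z up along its axis.
- blue_tube: Blue plastic cover tube, loose, stands mouth down with its closed end up: outside diameter 33 mm, height 70 mm, wall 3 mm, so 27 mm bore and 66 mm deep inside; 50 g. Fits over the steel punch. Origin: centre of the mouth (its underside); z up along its axis.
- orange_base: Wide orange base, a shallow round dish 66 mm in diameter screwed to the bench: flat floor 3 mm above the bench, 60 mm across, with a small round dark pad in the middle, inside a collar 3 mm wide that rises 6 mm above the bench; two small screw ears. Origin: centre of its underside on the bench; z up. Punch and tube both stand on its floor, inside the collar.
- blue_base: Small blue base, the same but 56 mm in diameter: flat floor 3 mm above the bench, 50 mm across, with a small round dark pad in the middle, inside a collar 3 mm wide that rises 6 mm above the bench; two small screw ears. Origin: centre of its underside on the bench; z up. Punch and tube both stand on its floor, inside the collar.
- black_punch: Black press punch, stands upright, foot 26 mm in diameter, 38 mm tall. To be left alone. Origin: centre of its underside; z up.
- turned_part: Turned brass part with a thin steel pin on top, stands upright, 22 mm in diameter, 20 mm tall. To be left alone. (Two more like it wait on the feed rail, a fixed rail 33 mm wide along y at x = 0.48 from y = -0.06 to 0.35; its top is 47 mm above the bench, its stop block 70 mm and the lever at its right end 87 mm.) Origin: centre of its underside; z up.
Not all that is in view belongs to the job. Of the things that look like the orange_tube, take the one that is farthest to the robot's left at the start.

How it is judged:
At the end, for the whole second after the job is handed in: Each punch stands upright on the floor of its base with its tube over it (axes within 7 mm), the tube upright, its mouth down on the base's floor (within 3 mm) and within 11 mm of its centre; all at rest. Black punch and turned part upright, not moved by 15 mm or more (z of each of brass_punch, orange_tube in the frame of orange_base below 0.006 m and angle between each of brass_punch, orange_tube, steel_punch, blue_tube's own z axis and vertical below 0.06 rad and horizontal distance between brass_punch and orange_tube below 0.007 m and horizontal distance between orange_tube and orange_base below 0.011 m and linear speed of each of brass_punch, orange_tube, steel_punch, blue_tube below 0.02 m/s and z of each of steel_punch, blue_tube in the frame of blue_base below 0.006 m and horizontal distance between steel_punch and blue_tube below 0.007 m and horizontal distance between blue_tube and blue_base below 0.011 m and distance of each of black_punch, turned_part from where it was at the start of the episode below 0.015 m and angle between each of black_punch, turned_part's own z axis and vertical below 0.1 rad); the robot touches nothing.
It fails at once if the black punch or the turned part is shifted by 15 mm or more or knocked over (not (distance of each of black_punch, turned_part from where it was at the start of the episode below 0.015 m and angle between each of black_punch, turned_part's own z axis and vertical below 0.1 rad)).
It also fails if it takes over 102 s, if anything falls off the work surface, if the arm or the gripper's body presses on something with over 40 N, if the wrist force passes 120 N, or if a joint passes its speed limit or range.

### The arm

A 7-joint arm with a two-finger parallel gripper is mounted at the origin on a cart in front of the work surface, level with it; the furniture and walls round the work are solid. World frame = base frame: x ahead of the robot, y to its left, z up, the work surface at z = 0. Lengths are in m, angles in rad, forces in N, time in s.
With the tool pointing down it reaches from about 0.4 to 0.85 m from the base axis. Payload 10.4 kg.
Tool frame: the origin (TCP) lies between the finger pads; the fingertips stand tcp_to_tips ahead of it and the grasp point (between the pads) lies 8 mm behind it (tcp_to_tips is the distance from the TCP to the fingertips, in m); z points along the fingers, y is the line along which they close (so a half turn about z gives the same grasp; the last joint's range is limited). The gripper opens to 85 mm and grips with 20 to 120 N. Pads are 22 mm wide; open, the fingers measure 114 mm over their backs; the gripper's body (76 mm by 85 mm) begins 54 mm behind the grasp point. The pads swing forward as they close: fully open they stand 13 mm farther back than shut.
Start: joints at [1.275, 0.332, -0.065, 1.46, 0.022, 1.35, -0.088], TCP at [0.168, -0.602, 0.242] pointing down, gripper open.
Joint ranges: [-2.6, 2.6], [-0.5, 2.12], [-1.47, 1.34], [0.16, 2.42], [-1.27, 4.41], [0.06, 2.06], [-2.6, 2.6]. Speed limits (rad/s): [2.22, 2.22, 2.79, 2.79, 3.14, 3.14, 3.14].

### API

Orientations are given as a unit quaternion [x, y, z, w].
In Python, from workcell import * gives the robot as it stands.
- The arm moves only by the tool apply_moves, never from a script. Its argument "rows" is a list of rows, each an object of numbers: "x", "y", "z": the shift along the tool's x, y, z in mm; "ax", "ay", "az": the turn, a rotation vector about the tool's x, y, z in degrees; "gripper": the closure, from 0 (fully open) to 1 (shut). A call has 1 to 5 rows; each row shifts and turns the commanded pose from where the row before left it, along the tool's axes as they then stand; what a row does not reach is not made up. A row lasts 1/12 s, in which the tool goes at most 41.7 mm and 7.16 degrees, less where a joint would pass 70% of its speed; a pose out of reach is approached as far as the arm can. A call with a gripper value outside its range is refused whole. The fingers move at their own pace and stop on an object; "newtons" is the grip in N (left out, the last holds). Time passes only in rows, so rows that do not move let the fingers close. It gives the time, the measured TCP pose, the force, the opening and the grip force at its end, in the units of the state.
- get_obs(): the state, without advancing time (a new reading comes with each control period).
- camera(name): name is "side" or "top" or "wrist"; returns a dict with "color" (420x560x3 uint8, red, green, blue), "fov_y" (degrees; the focal length in pixels is half the picture's height over the tangent of half this angle, whatever the lens; pixels are square), "cx", "cy" (the principal point, pixels), "k1" (the pictures are not rectified: a ray, as slopes to the right and down, at radius r is drawn at 1 + k1 r^2 times it, then the intrinsics apply), "rvec" (rotation vector, rad) and "tvec" (3), from world to camera coordinates, as OpenCV has them. Camera axes: x right, y down, z forward; pixel columns grow to the right and rows downward; lengths in m; the calibration is good to about 2 mm. A picture is of the moment at which its call begins. There is no depth.
- hand_in(): hands the job in; it is judged then, once.
The state is a dict: "clock": time; "joint_pos": joint angles; "joint_velocities": joint speeds; "tau": joint torques, N m; "position": TCP position; "ee_rot": TCP orientation; "ft_force": force on the tool from outside, world axes, zero at the start; "torque": the same for the moment, N m; "grip_width": opening from 0.0 (shut) to 1.0 (fully open); "grasp_force": force on a finger pad.
Only numpy, scipy, OpenCV 4.12 (cv2) and the standard library are available. Lean on these libraries where they do the work, as an engineer would, in place of code of your own. Each camera call takes 0.05 s, during which the arm holds its last target. There are 200 camera calls.

## Working session

There is one attempt and no reset: what is moved stays moved. The work goes in short steps, Python scripts to look and compute and a tool call to move; the robot and the scene stay as the last step left them, time stands still between calls to the robot, and variables do not carry over. Pictures are saved under pics/ and viewed, at most 17 in all, crops included, and the job is handed in when it is done.

Besides the shell and the picture viewer there is one more tool, called after "Emit:" as name(argument=value, ...), one argument or row to a line, values as JSON. apply_moves: Moves the arm, as the interface text tells. Its arguments: {"type":"object","properties":{"rows":{"type":"array","items":{"type":"object","properties":{"x":{"type":"number"},"y":{"type":"number"},"z":{"type":"number"},"ax":{"type":"number"},"ay":{"type":"number"},"az":{"type":"number"},"gripper":{"type":"number"}}}},"newtons":{"type":"number"}},"required":["rows"]}

```bash
ls; mkdir -p pics; cat > h.py <<'E'
from workcell import *
import numpy as np, cv2
from scipy.spatial.transform import Rotation as R
def snap(n,f):
    c=camera(n); cv2.imwrite('pics/'+f,c['color'][:,:,::-1]); return c
def cal(c):
    h=c['color'].shape[0]; f=h/2/np.tan(np.radians(c['fov_y'])/2)
    return f,R.from_rotvec(c['rvec']).as_matrix(),np.array(c['tvec'])
def ray(c,u,v):
    f,M,t=cal(c); d=np.array([(u-c['cx'])/f,(v-c['cy'])/f]); s=d.copy()
    for _ in range(20): s=d/(1+c['k1']*(s@s))
    return -M.T@t, M.T@np.array([s[0],s[1],1])
def onz(c,u,v,z):
    o,d=ray(c,u,v); return o+d*(z-o[2])/d[2]
def proj(c,p):
    f,M,t=cal(c); q=M@np.array(p)+t; s=q[:2]/q[2]; s=s*(1+c['k1']*(s@s)); return s*f+[c['cx'],c['cy']]
E
python3 - <<'E'
from h import *
import pickle
for n in('top','side','wrist'):
    c=snap(n,n+'0.png'); pickle.dump(c,open(n+'0.pkl','wb')); print(n,c['fov_y'],c['k1'],onz(c,280,210,0),-cal(c)[1].T@cal(c)[2])
o=get_obs();print(o)
E
```

```text
pics
top 47.152172210508645 0.04925721658392831 [0.5523618  0.27344976 0.        ] [0.40528676 0.25154743 0.92191359]
side 47.06642705474022 0.03489224804810055 [0.54559773 0.1698268  0.        ] [0.14858924 0.80066384 0.55969683]
wrist 66.65098105874546 -0.019507274057392252 [ 0.12708568 -0.61205792  0.        ] [ 0.24317724 -0.58035122  0.3731614 ]
{'clock': 0.15, 'joint_pos': array([ 1.27540777,  0.3327336 , -0.06470009,  1.46072228,  0.02158124,
        1.34988858, -0.08851701]), 'joint_velocities': array([ 0.00013582, -0.00080125,  0.00086055, -0.00330291,  0.00016518,
        0.00043289, -0.00133613]), 'tau': array([ 1.10068184e-03, -6.25829172e+01,  4.94478049e-02, -3.91849029e+01,
        1.64268014e-02,  7.43940094e-03, -6.23817030e-06]), 'position': array([ 0.16832385, -0.60163853,  0.24170684]), 'ee_rot': array([ 9.90712891e-01,  1.35969438e-01, -8.45568851e-05, -5.21989765e-04]), 'ft_force': array([0.28899273, 0.67589883, 0.10001157]), 'torque': array([-0.00924409, -0.02951788, -0.02087325]), 'grasp_force': 0.0, 'grip_width': 1.0011330498264979}
```

View pics/top0.png

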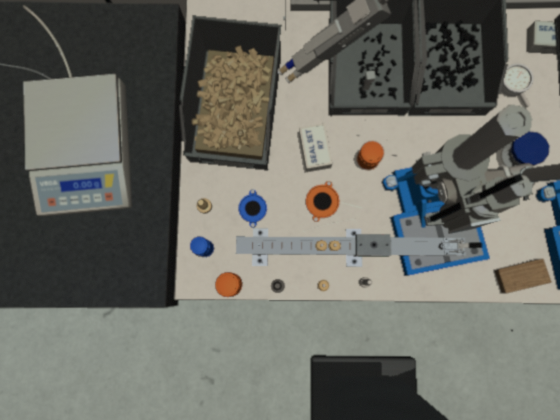

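View pics/side0.png

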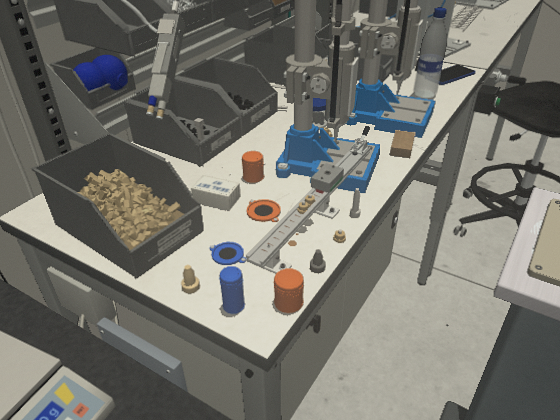

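The top view has image up = +x and left = +y. In it:
- **Punches:** brass (204,205), steel (365,282), black (278,286).
- **Tubes:** blue (201,246), leftmost orange (229,285), look-alike orange (371,154).
- **Bases:** blue (252,208), orange (322,200).
- **Turned part:** (323,286).

The side view agrees.

```bash
python3 - <<'E'
from h import *
import pickle
t=pickle.load(open('top0.pkl','rb')); s=pickle.load(open('side0.pkl','rb'))
im=t['color'][180:300,185:385,::-1]
cv2.imwrite('pics/tc.png',cv2.resize(im,(800,480),interpolation=cv2.INTER_CUBIC))
im=s['color'][180:320,170:370,::-1]
cv2.imwrite('pics/sc.png',cv2.resize(im,(800,560),interpolation=cv2.INTER_CUBIC))
for n,(u,v,z) in dict(brass=(204,205,.02),btube=(201,246,.06),otube=(229,285,.045),bbase=(252,208,.005),obase=(322,200,.005),black=(278,286,.02),turned=(323,286,.02),steel=(365,282,.02)).items():
    p=onz(t,u,v,z); print(n,p.round(3),proj(s,p).round(0))
hsv=cv2.cvtColor(t['color'],cv2.COLOR_RGB2HSV)
for n,lo,hi in(('blue',(105,120,40),(130,255,255)),('or',(3,140,80),(14,255,255))):
    m=cv2.inRange(hsv,lo,hi); k,l,st,ce=cv2.connectedComponentsWithStats(m)
    for i in range(1,k):
        if st[i,4]>120: print(n,st[i],ce[i].round(1))
E
```

```text
brass [0.558 0.418 0.02 ] [191. 279.]
btube [0.477 0.413 0.06 ] [232. 278.]
otube [0.408 0.363 0.045] [290. 281.]
bbase [0.555 0.327 0.005] [227. 253.]
obase [0.572 0.192 0.005] [262. 210.]
black [0.407 0.275 0.02 ] [318. 260.]
turned [0.408 0.192 0.02 ] [340. 232.]
steel [0.416 0.115 0.02 ] [355. 208.]
blue [513 132  35  32 856] [530.4 148.1]
blue [ 60 178  42  14 408] [ 80.4 184.3]
blue [239 192  27  33 455] [252.3 207.7]
blue [191 237  22  19 324] [201.2 246.3]
or [359 142  24  24 430] [371.1 153.1]
or [306 183  33  36 610] [322.  200.8]
or [216 273  26  23 480] [228.1 284.2]
```

View pics/tc.png

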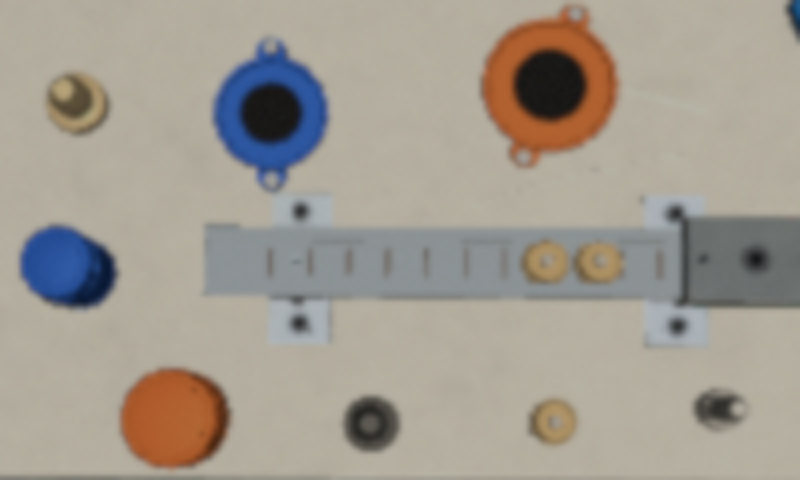

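View pics/sc.png

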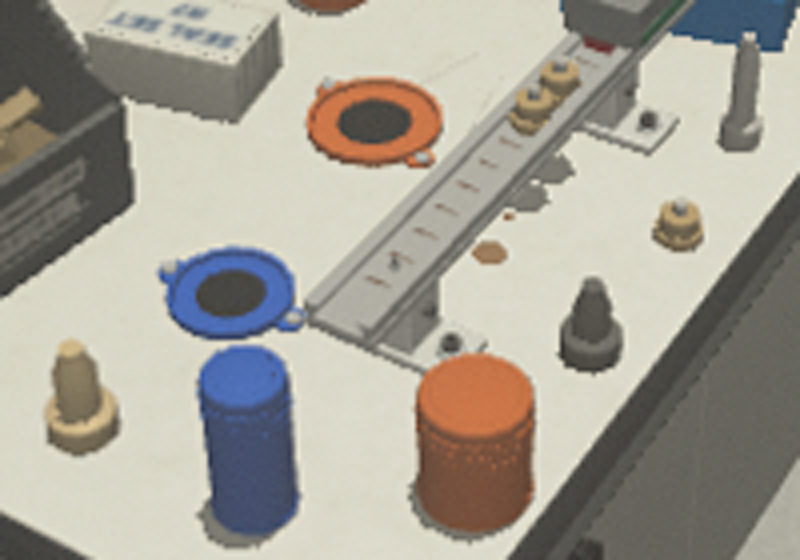

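```bash
python3 - <<'E'
from h import *
import workcell,pickle
print([ (n,getattr(workcell,n)) for n in dir(workcell) if 'tip' in n.lower() or n.islower()and not n.startswith('_')][:40])
t=pickle.load(open('top0.pkl','rb')); s=pickle.load(open('side0.pkl','rb'))
for n,a,z in (('btube',(56,263),.07),('otube',(170,418),.053),('brass',(78,103),.016),('bbase',(271,113),.006),('obase',(550,85),.006),('steelfoot',(717,409),.014),('steeltip',(738,408),.06),('turned',(554,421),.02),('black',(371,424),.02)):
    p=onz(t,a[0]/4+184.6,a[1]/4+179.6,z); q=proj(s,p); print(n,p.round(4),((q-[169.6,179.6])*4).round(0))
E
```

```text
[('camera', <function make.<locals>.drawn_camera at 0x7f1a9b8582c0>), ('get_obs', <function make.<locals>.<lambda> at 0x7f1a9b8587c0>), ('hand_in', <function connect.<locals>.done at 0x7f1a9b7d79c0>), ('tcp_to_tips', 0.011)]
btube [0.4769 0.4154 0.07  ] [244. 376.]
otube [0.4095 0.3653 0.053 ] [476. 394.]
brass [0.5579 0.4182 0.016 ] [ 84. 404.]
bbase [0.5553 0.3267 0.006 ] [230. 292.]
obase [0.5698 0.1922 0.006 ] [374. 120.]
steelfoot [0.4159 0.116  0.014 ] [738. 123.]
steeltip [0.4158 0.1136 0.06  ] [748.  40.]
turned [0.4096 0.192  0.02  ] [679. 206.]
black [0.4076 0.2765 0.02  ] [591. 321.]
```

Emit:
apply_moves(
  rows=[
    {"az":5.3,"gripper":0.5},
    {"az":5.3},
    {"az":5.2},
    {"x":19,"y":-34.5},
    {"x":19,"y":-34.5},
  ],
)

```text
invalid input at $.rows[0]: expected keys x, y, z, ax, ay, az, gripper
```

Emit:
apply_moves(
  rows=[
    {"x":0,"y":0,"z":0,"ax":0,"ay":0,"az":5.3,"gripper":0.5},
    {"x":0,"y":0,"z":0,"ax":0,"ay":0,"az":5.3,"gripper":0.5},
    {"x":0,"y":0,"z":0,"ax":0,"ay":0,"az":5.2,"gripper":0.5},
    {"x":19,"y":-34.5,"z":0,"ax":0,"ay":0,"az":0,"gripper":0.5},
    {"x":19,"y":-34.5,"z":0,"ax":0,"ay":0,"az":0,"gripper":0.5},
  ],
)

```text
clock: 0.57
position: [0.2054, -0.5329, 0.2412]
ee_rot: [1.0, -0.004, -0.001, -0.0]
ft_force: [1.2, 0.6, 0.1]
grip_width: 0.497
grasp_force: 0.0
```

Emit:
apply_moves(
  rows=[
    {"x":19,"y":-34.5,"z":0,"ax":0,"ay":0,"az":0,"gripper":0.5},
    {"x":19,"y":-34.5,"z":0,"ax":0,"ay":0,"az":0,"gripper":0.5},
    {"x":19,"y":-34.5,"z":0,"ax":0,"ay":0,"az":0,"gripper":0.5},
    {"x":19,"y":-34.5,"z":0,"ax":0,"ay":0,"az":0,"gripper":0.5},
    {"x":19,"y":-34.5,"z":0,"ax":0,"ay":0,"az":0,"gripper":0.5},
  ],
)

```text
clock: 0.98
position: [0.3026, -0.3589, 0.2422]
ee_rot: [1.0, -0.002, -0.0, 0.0]
ft_force: [1.4, -0.1, 0.1]
grip_width: 0.502
grasp_force: 0.0
```

Emit:
apply_moves(
  rows=[
    {"x":18,"y":-35,"z":0,"ax":0,"ay":0,"az":0,"gripper":0.5},
    {"x":18,"y":-35,"z":0,"ax":0,"ay":0,"az":0,"gripper":0.5},
    {"x":18,"y":-35,"z":0,"ax":0,"ay":0,"az":0,"gripper":0.5},
    {"x":18,"y":-35,"z":0,"ax":0,"ay":0,"az":0,"gripper":0.5},
    {"x":18,"y":-35,"z":0,"ax":0,"ay":0,"az":0,"gripper":0.5},
  ],
)

```text
clock: 1.4
position: [0.393, -0.1842, 0.2424]
ee_rot: [1.0, -0.002, 0.0, 0.0]
ft_force: [1.2, -1.2, -0.3]
grip_width: 0.502
grasp_force: 0.0
```

Emit:
apply_moves(
  rows=[
    {"x":5,"y":-38,"z":0,"ax":0,"ay":0,"az":0,"gripper":0.5},
    {"x":5,"y":-38,"z":0,"ax":0,"ay":0,"az":0,"gripper":0.5},
    {"x":4,"y":-38,"z":0,"ax":0,"ay":0,"az":0,"gripper":0.5},
    {"x":4,"y":-38,"z":0,"ax":0,"ay":0,"az":0,"gripper":0.5},
    {"x":0,"y":-38,"z":0,"ax":0,"ay":0,"az":0,"gripper":0.5},
  ],
)

```text
clock: 1.82
position: [0.4112, 0.0058, 0.2423]
ee_rot: [1.0, -0.001, 0.0, 0.0]
ft_force: [1.7, 0.2, -0.6]
grip_width: 0.5
grasp_force: 0.0
```

Emit:
apply_moves(
  rows=[
    {"x":2,"y":-38,"z":20,"ax":0,"ay":0,"az":0,"gripper":0.5},
    {"x":0,"y":-38,"z":20,"ax":0,"ay":0,"az":0,"gripper":0.5},
    {"x":0,"y":-34,"z":20,"ax":0,"ay":0,"az":0,"gripper":0.5},
    {"x":0,"y":0,"z":20,"ax":0,"ay":0,"az":0,"gripper":0.5},
    {"x":0,"y":0,"z":0,"ax":0,"ay":0,"az":0,"gripper":0.5},
  ],
)

```text
clock: 2.23
position: [0.4112, 0.1128, 0.1605]
ee_rot: [1.0, 0.001, -0.002, 0.0]
ft_force: [-0.8, -1.9, -0.4]
grip_width: 0.499
grasp_force: 0.0
```

```bash
python3 - <<'E'
from h import *
c=snap('wrist','w1.png'); o=get_obs(); print(o['position'],o['ee_rot'],o['joint_pos'])
for p in ((.416,.116,.0),(.416,.115,.014),(.4158,.1136,.06)): print(proj(c,p))
E
```

```text
[0.41214483 0.11167321 0.16220829] [ 9.99998206e-01 -6.05379651e-04 -1.79446707e-03  2.70928412e-05] [ 0.51658953  0.00510791 -0.87127564  2.01577936  0.00300297  1.12590995
 -1.92799032]
[277.47020154 187.68828571]
[278.45301568 191.50563879]
[279.96363557 207.24469589]
```

View pics/w1.png

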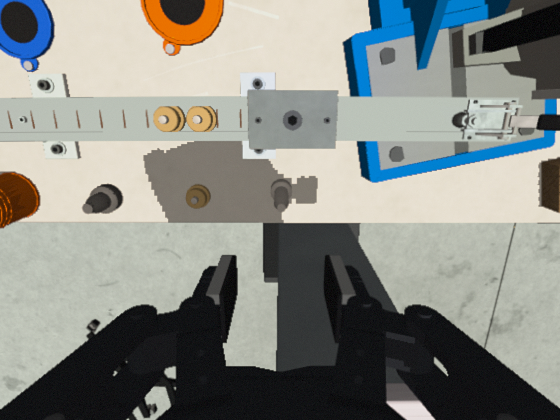

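The wrist view shows the steel punch at about (280,193), in the gripper's shadow. The turned part is at (198,196), the black punch at (105,200), and the stop block just ahead at (292,120). I'll zoom in.

```bash
python3 - <<'E'
import cv2,numpy as np
im=cv2.imread('pics/w1.png')[165:225,240:330]
im=np.clip(im.astype(float)*1.6,0,255).astype('uint8')
cv2.imwrite('pics/w1c.png',cv2.resize(im,None,fx=8,fy=8,interpolation=cv2.INTER_CUBIC))
E
```

```text
(no output)
```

View pics/w1c.png

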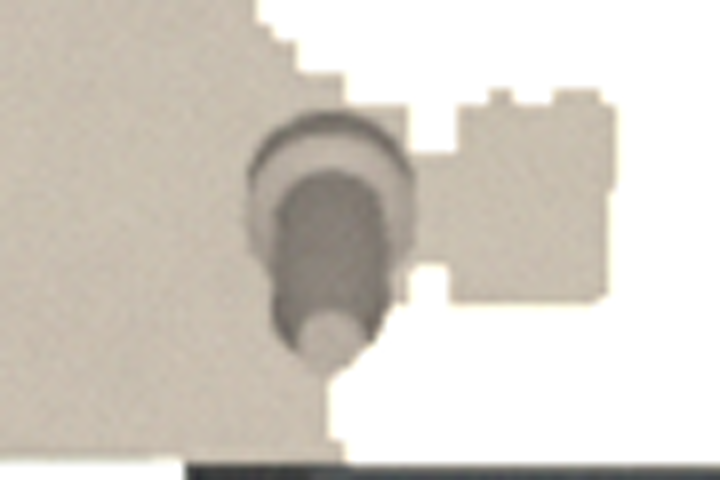

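The steel foot centre is near (281,191), which gives x=0.416, y=0.1125. That agrees with the top view, so I'm going down.

Emit:
apply_moves(
  rows=[
    {"x":1,"y":-1,"z":38,"ax":0,"ay":0,"az":0,"gripper":0.5},
    {"x":0,"y":0,"z":38,"ax":0,"ay":0,"az":0,"gripper":0.5},
    {"x":0,"y":0,"z":38,"ax":0,"ay":0,"az":0,"gripper":0.5},
    {"x":0,"y":0,"z":20,"ax":0,"ay":0,"az":0,"gripper":0.5},
    {"x":0,"y":0,"z":12,"ax":0,"ay":0,"az":0,"gripper":0.5},
  ],
)

```text
clock: 2.7
position: [0.4139, 0.1107, 0.0158]
ee_rot: [1.0, -0.003, -0.001, 0.001]
ft_force: [-1.6, -0.2, -0.7]
grip_width: 0.5
grasp_force: 0.0
```

Emit:
apply_moves(
  newtons=40,
  rows=[
    {"x":0,"y":0,"z":0,"ax":0,"ay":0,"az":0,"gripper":0.6},
    {"x":0,"y":0,"z":0,"ax":0,"ay":0,"az":0,"gripper":0.7},
    {"x":0,"y":0,"z":0,"ax":0,"ay":0,"az":0,"gripper":0.8},
    {"x":0,"y":0,"z":0,"ax":0,"ay":0,"az":0,"gripper":0.9},
    {"x":0,"y":0,"z":0,"ax":0,"ay":0,"az":0,"gripper":0.95},
  ],
)

```text
clock: 3.12
position: [0.4158, 0.1121, 0.0189]
ee_rot: [1.0, -0.002, 0.001, 0.0]
ft_force: [-1.7, -3.7, 8.7]
grip_width: 0.193
grasp_force: 39.7
```

Emit:
apply_moves(
  rows=[
    {"x":0,"y":0,"z":-20,"ax":0,"ay":0,"az":0,"gripper":0.95},
    {"x":0,"y":0,"z":-30,"ax":0,"ay":0,"az":0,"gripper":0.95},
    {"x":0,"y":0,"z":-30,"ax":0,"ay":0,"az":0,"gripper":0.95},
    {"x":0,"y":0,"z":-30,"ax":0,"ay":0,"az":0,"gripper":0.95},
    {"x":0,"y":0,"z":0,"ax":0,"ay":0,"az":0,"gripper":0.95},
  ],
)

```text
clock: 3.53
position: [0.4174, 0.1136, 0.133]
ee_rot: [1.0, -0.001, 0.004, 0.0]
ft_force: [1.1, 0.7, 0.0]
grip_width: 0.193
grasp_force: 39.5
```

```bash
python3 - <<'E'
from h import *
c=snap('side','s1.png'); w=snap('wrist','w2.png'); o=get_obs(); p=o['position']; print(p,o['grip_width'],o['grasp_force'])
u,v=proj(c,p).astype(int);print(u,v)
im=cv2.imread('pics/s1.png')[max(0,v-70):v+55,u-65:u+65]
a=cv2.resize(im,(400,385),interpolation=cv2.INTER_CUBIC)
b=cv2.resize(cv2.imread('pics/w2.png')[150:420,140:420],(400,385))
cv2.imwrite('pics/sw2.png',np.hstack([a,b]))
E
```

```text
[0.41540847 0.11233757 0.12878481] 0.19052202631740536 39.48081654161797
360 156
```

View pics/sw2.png

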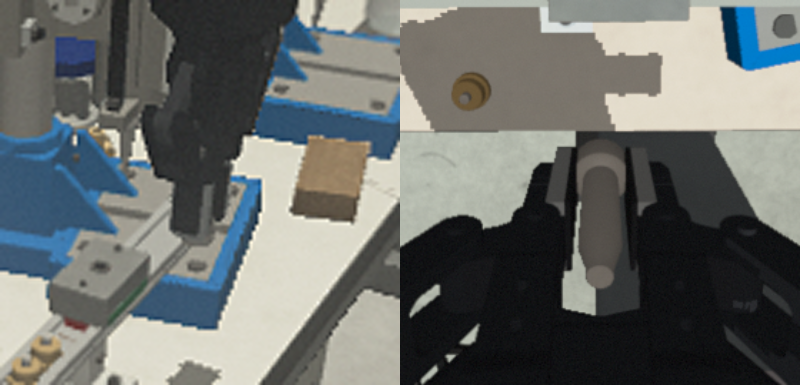

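Emit:
apply_moves(
  rows=[
    {"x":0,"y":0,"z":-6,"ax":0,"ay":0,"az":-7,"gripper":0.95},
    {"x":0,"y":0,"z":0,"ax":0,"ay":0,"az":-7,"gripper":0.95},
    {"x":0,"y":0,"z":0,"ax":0,"ay":0,"az":-7,"gripper":0.95},
    {"x":0,"y":0,"z":0,"ax":0,"ay":0,"az":-7,"gripper":0.95},
    {"x":0,"y":0,"z":0,"ax":0,"ay":0,"az":-7,"gripper":0.95},
  ],
)

```text
clock: 4.05
position: [0.4137, 0.1123, 0.1324]
ee_rot: [0.953, 0.302, -0.001, -0.0]
ft_force: [0.2, 0.8, -1.4]
grip_width: 0.194
grasp_force: 39.5
```

Emit:
apply_moves(
  rows=[
    {"x":0,"y":0,"z":0,"ax":0,"ay":0,"az":-7,"gripper":0.95},
    {"x":0,"y":0,"z":0,"ax":0,"ay":0,"az":-7,"gripper":0.95},
    {"x":0,"y":0,"z":0,"ax":0,"ay":0,"az":-7,"gripper":0.95},
    {"x":0,"y":0,"z":0,"ax":0,"ay":0,"az":-7,"gripper":0.95},
    {"x":0,"y":0,"z":0,"ax":0,"ay":0,"az":-7,"gripper":0.95},
  ],
)

```text
clock: 4.47
position: [0.4137, 0.1124, 0.1324]
ee_rot: [0.818, 0.575, -0.001, -0.0]
ft_force: [-0.6, -0.4, -1.6]
grip_width: 0.185
grasp_force: 39.5
```

Emit:
apply_moves(
  rows=[
    {"x":0,"y":0,"z":0,"ax":0,"ay":0,"az":-7,"gripper":0.95},
    {"x":0,"y":0,"z":0,"ax":0,"ay":0,"az":-7,"gripper":0.95},
    {"x":0,"y":0,"z":0,"ax":0,"ay":0,"az":-6,"gripper":0.95},
    {"x":20,"y":15,"z":0,"ax":0,"ay":0,"az":0,"gripper":0.95},
    {"x":30,"y":20,"z":0,"ax":0,"ay":0,"az":0,"gripper":0.95},
  ],
)

```text
clock: 4.88
position: [0.4493, 0.1598, 0.1322]
ee_rot: [0.709, 0.705, -0.002, 0.001]
ft_force: [0.9, -0.0, -0.1]
grip_width: 0.192
grasp_force: 39.5
```

Emit:
apply_moves(
  rows=[
    {"x":33,"y":21,"z":0,"ax":0,"ay":0,"az":0,"gripper":0.95},
    {"x":33,"y":21,"z":0,"ax":0,"ay":0,"az":0,"gripper":0.95},
    {"x":33,"y":21,"z":0,"ax":0,"ay":0,"az":0,"gripper":0.95},
    {"x":33,"y":21,"z":0,"ax":0,"ay":0,"az":0,"gripper":0.95},
    {"x":33,"y":21,"z":10,"ax":0,"ay":0,"az":0,"gripper":0.95},
  ],
)

```text
clock: 5.3
position: [0.5561, 0.329, 0.1227]
ee_rot: [0.708, 0.706, -0.0, 0.0]
ft_force: [1.5, 0.5, 1.2]
grip_width: 0.191
grasp_force: 39.5
```

Emit:
apply_moves(
  rows=[
    {"x":0,"y":0,"z":20,"ax":0,"ay":0,"az":0,"gripper":0.95},
    {"x":0,"y":0,"z":20,"ax":0,"ay":0,"az":0,"gripper":0.95},
    {"x":0,"y":0,"z":0,"ax":0,"ay":0,"az":0,"gripper":0.95},
    {"x":0,"y":0,"z":0,"ax":0,"ay":0,"az":0,"gripper":0.95},
  ],
)

```text
clock: 5.63
position: [0.554, 0.3266, 0.0816]
ee_rot: [0.708, 0.706, -0.002, -0.001]
ft_force: [0.2, 0.3, -0.4]
grip_width: 0.193
grasp_force: 39.5
```

```bash
python3 - <<'E'
from h import *
w=snap('wrist','w3.png'); s=snap('side','s3.png'); o=get_obs(); p=o['position']; print(p,o['ee_rot'])
print(proj(w,(.5553,.3267,.003)),proj(s,(.5553,.3267,.003)),proj(w,p-[0,0,.019]),proj(s,p-[0,0,.019]))
u,v=proj(s,p).astype(int)
a=cv2.resize(cv2.imread('pics/s3.png')[v-50:v+70,u-65:u+65],(400,370),interpolation=cv2.INTER_CUBIC)
b=cv2.resize(cv2.imread('pics/w3.png')[120:379,140:420],(400,370))
cv2.imwrite('pics/sw3.png',np.hstack([a,b])); print(u,v)
for n,c in (('w',w),('s',s)):
    m=cv2.inRange(cv2.cvtColor(c['color'],cv2.COLOR_RGB2HSV),(105,120,40),(130,255,255)); k,l,st,ce=cv2.connectedComponentsWithStats(m)
    print(n,[(st[i],ce[i].round()) for i in range(1,k) if st[i,4]>200])
E
```

```text
[0.55529768 0.32703387 0.08421342] [7.08255848e-01 7.05955794e-01 2.26508647e-04 1.40771679e-04]
[281.87263574 223.2011644 ] [227.32574452 253.91188145] [282.08300928 264.65170182] [224.23691622 225.83874353]
223 216
w [(array([  63,   41,  121,   81, 7405], dtype=int32), array([120.,  83.])), (array([ 230,  186,  104,   71, 3241], dtype=int32), array([282., 219.]))]
s [(array([  73,   55,   55,   36, 1344], dtype=int32), array([102.,  72.])), (array([286, 135,  27,  28, 227], dtype=int32), array([298., 149.])), (array([220, 266,  22,  19, 283], dtype=int32), array([230., 274.])), (array([ 35, 402,  29,  18, 265], dtype=int32), array([ 50., 412.]))]
```

View pics/sw3.png

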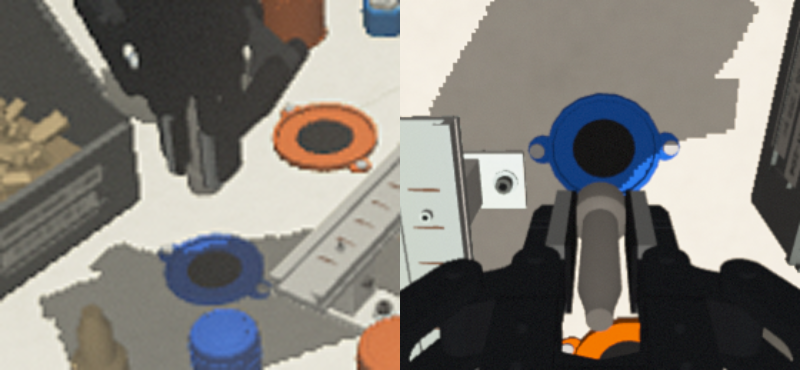

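The blue pad is at about wrist pixel (283,224), against a predicted (282,223). The punch's foot hangs upright, with its underside about 19 mm below the TCP. I'm lowering it.

Emit:
apply_moves(
  rows=[
    {"x":0,"y":0,"z":25,"ax":0,"ay":0,"az":0,"gripper":0.95},
    {"x":0,"y":0,"z":20,"ax":0,"ay":0,"az":0,"gripper":0.95},
    {"x":0,"y":0,"z":8,"ax":0,"ay":0,"az":0,"gripper":0.95},
    {"x":0,"y":0,"z":4,"ax":0,"ay":0,"az":0,"gripper":0.95},
    {"x":0,"y":0,"z":2,"ax":0,"ay":0,"az":0,"gripper":0.95},
  ],
)

```text
clock: 6.15
position: [0.5555, 0.3271, 0.0252]
ee_rot: [0.708, 0.706, 0.0, 0.0]
ft_force: [0.5, 0.5, -0.4]
grip_width: 0.191
grasp_force: 39.5
```

Emit:
apply_moves(
  rows=[
    {"x":0,"y":0,"z":1,"ax":0,"ay":0,"az":0,"gripper":0.95},
    {"x":0,"y":0,"z":0,"ax":0,"ay":0,"az":0,"gripper":0.95},
  ],
)

```text
clock: 6.32
position: [0.5556, 0.3275, 0.0246]
ee_rot: [0.708, 0.706, 0.001, 0.0]
ft_force: [-0.4, 0.5, -0.4]
grip_width: 0.189
grasp_force: 39.5
```

Emit:
apply_moves(
  rows=[
    {"x":0,"y":0,"z":1.5,"ax":0,"ay":0,"az":0,"gripper":0.95},
    {"x":0,"y":0,"z":1,"ax":0,"ay":0,"az":0,"gripper":0.95},
    {"x":0,"y":0,"z":0,"ax":0,"ay":0,"az":0,"gripper":0.95},
  ],
)

```text
clock: 6.57
position: [0.5556, 0.3274, 0.022]
ee_rot: [0.708, 0.706, 0.001, 0.0]
ft_force: [-0.8, -1.3, 4.6]
grip_width: 0.19
grasp_force: 40.2
```

Emit:
apply_moves(
  rows=[
    {"x":0,"y":0,"z":0,"ax":0,"ay":0,"az":0,"gripper":0.7},
    {"x":0,"y":0,"z":0,"ax":0,"ay":0,"az":0,"gripper":0.5},
    {"x":0,"y":0,"z":0,"ax":0,"ay":0,"az":0,"gripper":0.45},
    {"x":0,"y":0,"z":-20,"ax":0,"ay":0,"az":0,"gripper":0.45},
    {"x":0,"y":0,"z":-35,"ax":0,"ay":0,"az":0,"gripper":0.45},
  ],
)

```text
clock: 6.98
position: [0.5533, 0.3255, 0.0728]
ee_rot: [0.708, 0.706, -0.003, -0.001]
ft_force: [0.4, 0.2, 0.3]
grip_width: 0.548
grasp_force: 0.0
```

Emit:
apply_moves(
  rows=[
    {"x":0,"y":0,"z":-35,"ax":0,"ay":0,"az":0,"gripper":0.45},
    {"x":0,"y":0,"z":-20,"ax":0,"ay":0,"az":0,"gripper":0.45},
    {"x":40,"y":1,"z":0,"ax":0,"ay":0,"az":0,"gripper":0.45},
    {"x":40,"y":1,"z":0,"ax":0,"ay":0,"az":0,"gripper":0.45},
    {"x":11,"y":0,"z":0,"ax":0,"ay":0,"az":0,"gripper":0.45},
  ],
)

```text
clock: 7.4
position: [0.5551, 0.4239, 0.1315]
ee_rot: [0.707, 0.708, 0.001, -0.002]
ft_force: [-0.9, 1.4, 0.5]
grip_width: 0.549
grasp_force: 0.0
```

```bash
python3 - <<'E'
from h import *
s=snap('side','s4.png'); w=snap('wrist','w4.png'); o=get_obs(); print(o['position'],o['ee_rot'],o['joint_pos'].round(2))
print('brass',proj(w,(.558,.418,.016)),'bb side',proj(s,(.5553,.3267,.003)))
a=cv2.resize(cv2.imread('pics/s4.png')[180:290,170:290],(400,367),interpolation=cv2.INTER_CUBIC)
b=cv2.resize(cv2.imread('pics/w4.png')[100:340,150:412],(400,367))
cv2.imwrite('pics/sw4.png',np.hstack([a,b]))
E
```

```text
[0.55516924 0.42194966 0.13076599] [ 7.06433658e-01  7.07778276e-01  1.72775701e-04 -1.17018560e-03] [-0.17  0.72 -0.86  1.34  0.54  1.32 -1.03]
brass [284.29077968 215.83729454] bb side [227.32574452 253.91188145]
```

View pics/sw4.png

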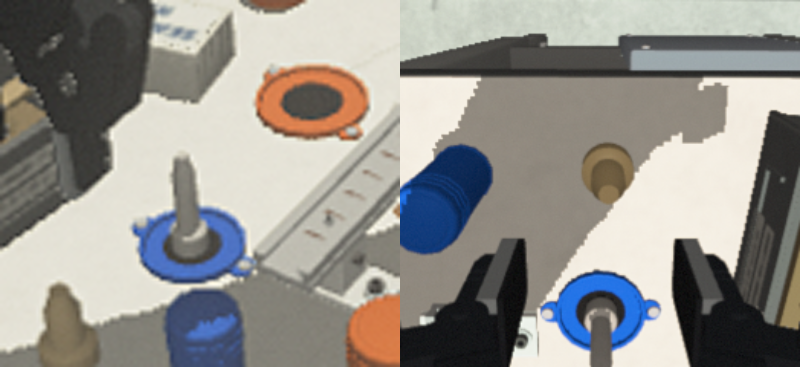

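The steel punch stands upright on the blue pad, at about (188,235) in the side crop. The brass foot is at about wrist pixel (286,211), so roughly (0.559, 0.420). I'm going down.

Emit:
apply_moves(
  rows=[
    {"x":-1,"y":3,"z":38,"ax":0,"ay":0,"az":0,"gripper":0.45},
    {"x":0,"y":0,"z":35,"ax":0,"ay":0,"az":0,"gripper":0.45},
    {"x":0,"y":0,"z":25,"ax":0,"ay":0,"az":0,"gripper":0.45},
    {"x":0,"y":0,"z":14,"ax":0,"ay":0,"az":0,"gripper":0.45},
    {"x":0,"y":0,"z":0,"ax":0,"ay":0,"az":0,"gripper":0.5},
  ],
)

```text
clock: 7.92
position: [0.5593, 0.415, 0.0154]
ee_rot: [0.708, 0.706, -0.003, -0.0]
ft_force: [0.0, -0.0, 0.4]
grip_width: 0.504
grasp_force: 0.0
```

Emit:
apply_moves(
  rows=[
    {"x":0,"y":0,"z":0,"ax":0,"ay":0,"az":0,"gripper":0.6},
    {"x":0,"y":0,"z":0,"ax":0,"ay":0,"az":0,"gripper":0.65},
    {"x":0,"y":0,"z":0,"ax":0,"ay":0,"az":0,"gripper":0.75},
    {"x":0,"y":0,"z":0,"ax":0,"ay":0,"az":0,"gripper":0.85},
    {"x":0,"y":0,"z":0,"ax":0,"ay":0,"az":0,"gripper":0.85},
  ],
)

```text
clock: 8.33
position: [0.5613, 0.418, 0.0215]
ee_rot: [0.708, 0.706, 0.002, 0.0]
ft_force: [-1.9, -2.3, 7.6]
grip_width: 0.271
grasp_force: 39.1
```

Emit:
apply_moves(
  rows=[
    {"x":0,"y":0,"z":-20,"ax":0,"ay":0,"az":0,"gripper":0.85},
    {"x":0,"y":0,"z":-35,"ax":0,"ay":0,"az":0,"gripper":0.85},
    {"x":0,"y":0,"z":-35,"ax":0,"ay":0,"az":0,"gripper":0.85},
    {"x":0,"y":0,"z":-35,"ax":0,"ay":0,"az":0,"gripper":0.85},
    {"x":0,"y":0,"z":0,"ax":0,"ay":0,"az":0,"gripper":0.85},
  ],
)

```text
clock: 8.75
position: [0.5624, 0.42, 0.1534]
ee_rot: [0.708, 0.706, 0.006, 0.0]
ft_force: [0.6, 0.9, 1.1]
grip_width: 0.272
grasp_force: 39.2
```

Emit:
apply_moves(
  rows=[
    {"x":-38,"y":1.5,"z":0,"ax":0,"ay":0,"az":0,"gripper":0.85},
    {"x":-38,"y":1.5,"z":0,"ax":0,"ay":0,"az":0,"gripper":0.85},
    {"x":-38,"y":1.5,"z":0,"ax":0,"ay":0,"az":0,"gripper":0.85},
    {"x":-38,"y":1.5,"z":0,"ax":0,"ay":0,"az":0,"gripper":0.85},
    {"x":-38,"y":1.5,"z":0,"ax":0,"ay":0,"az":0,"gripper":0.85},
  ],
)

```text
clock: 9.17
position: [0.5674, 0.2255, 0.1448]
ee_rot: [0.708, 0.706, 0.001, 0.001]
ft_force: [1.7, 0.1, -0.5]
grip_width: 0.266
grasp_force: 39.2
```

Emit:
apply_moves(
  rows=[
    {"x":-36,"y":1.5,"z":15,"ax":0,"ay":0,"az":0,"gripper":0.85},
    {"x":0,"y":0,"z":30,"ax":0,"ay":0,"az":0,"gripper":0.85},
    {"x":0,"y":0,"z":20,"ax":0,"ay":0,"az":0,"gripper":0.85},
    {"x":0,"y":0,"z":0,"ax":0,"ay":0,"az":0,"gripper":0.85},
    {"x":0,"y":0,"z":0,"ax":0,"ay":0,"az":0,"gripper":0.85},
  ],
)

```text
clock: 9.58
position: [0.5685, 0.1914, 0.0794]
ee_rot: [0.708, 0.706, -0.0, -0.0]
ft_force: [-0.0, 1.0, 0.4]
grip_width: 0.267
grasp_force: 39.3
```

```bash
python3 - <<'E'
from h import *
w=snap('wrist','w5.png'); s=snap('side','s5.png'); o=get_obs(); p=o['position']; print(p,o['ee_rot'])
print(proj(w,(.5698,.1922,.003)),proj(w,p-[0,0,.0215]),proj(s,p-[0,0,.0215]))
u,v=proj(s,p).astype(int)
a=cv2.resize(cv2.imread('pics/s5.png')[v-50:v+70,u-65:u+65],(400,370),interpolation=cv2.INTER_CUBIC)
b=cv2.resize(cv2.imread('pics/w5.png')[120:379,140:420],(400,370))
cv2.imwrite('pics/sw5.png',np.hstack([a,b])); print(u,v)
E
```

```text
[0.56938355 0.1924574  0.08095147] [7.07719513e-01 7.06492366e-01 1.19673217e-03 4.41468307e-04]
[281.56914065 223.63680598] [281.18524714 260.56132934] [262.23017054 186.63203055]
261 176
```

View pics/sw5.png

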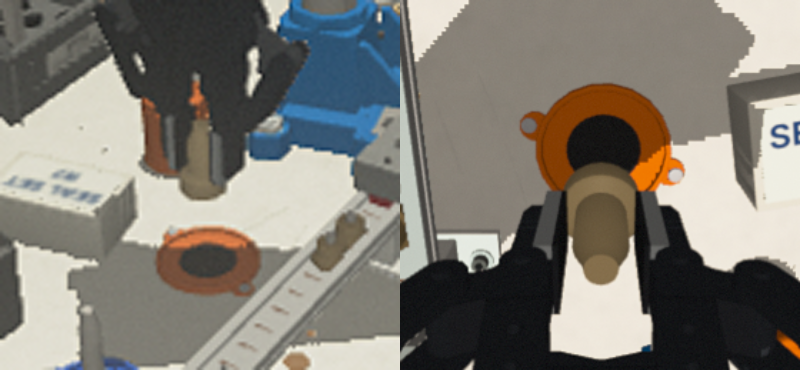

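```bash
python3 - <<'E'
from h import *
c=camera('wrist'); p=get_obs()['position']; print(p)
for d in (0,.003,.006): print(d,proj(c,p+[0,d,-.0055]),proj(c,p+[.0145,d,-.0055])[0]-proj(c,p+[-.0145,d,-.0055])[0], proj(c,p+[0,d,.0235]),proj(c,p+[0,d+.0145,-.0215]))
E
```

```text
[0.56948109 0.1924019  0.08100159]
0 [279.48521594 276.32506097] 60.02891662113262 [279.51202482 313.10407806] [279.41428517 235.80203442]
0.003 [279.47187941 270.77722482] 60.39106675744259 [279.49589501 306.62234896] [279.40149679 230.3882368 ]
0.006 [279.45839082 265.16133359] 60.756877830527486 [279.47953643 300.04178584] [279.38857566 224.91376106]
```

The orange pad is at about wrist pixel (283,224), where it was predicted. The brass punch sits about 1.5 mm to +y in the grip. I'm correcting that and lowering it.

Emit:
apply_moves(
  rows=[
    {"x":-1.5,"y":0.5,"z":25,"ax":0,"ay":0,"az":0,"gripper":0.85},
    {"x":0,"y":0,"z":18,"ax":0,"ay":0,"az":0,"gripper":0.85},
    {"x":0,"y":0,"z":8,"ax":0,"ay":0,"az":0,"gripper":0.85},
    {"x":0,"y":0,"z":3,"ax":0,"ay":0,"az":0,"gripper":0.85},
    {"x":0,"y":0,"z":0,"ax":0,"ay":0,"az":0,"gripper":0.85},
  ],
)

```text
clock: 10.15
position: [0.5694, 0.1901, 0.0255]
ee_rot: [0.708, 0.706, 0.0, 0.0]
ft_force: [0.6, 0.6, -0.3]
grip_width: 0.271
grasp_force: 39.3
```

Emit:
apply_moves(
  rows=[
    {"x":0,"y":0,"z":1.5,"ax":0,"ay":0,"az":0,"gripper":0.85},
    {"x":0,"y":0,"z":0,"ax":0,"ay":0,"az":0,"gripper":0.85},
    {"x":0,"y":0,"z":0,"ax":0,"ay":0,"az":0,"gripper":0.85},
  ],
)

```text
clock: 10.4
position: [0.5698, 0.1901, 0.0245]
ee_rot: [0.708, 0.706, 0.001, 0.0]
ft_force: [0.6, 1.0, 2.5]
grip_width: 0.266
grasp_force: 39.6
```

Emit:
apply_moves(
  rows=[
    {"x":0,"y":0,"z":0.5,"ax":0,"ay":0,"az":0,"gripper":0.75},
    {"x":0,"y":0,"z":0,"ax":0,"ay":0,"az":0,"gripper":0.55},
    {"x":0,"y":0,"z":0,"ax":0,"ay":0,"az":0,"gripper":0.45},
    {"x":0,"y":0,"z":-20,"ax":0,"ay":0,"az":0,"gripper":0.45},
    {"x":0,"y":0,"z":-40,"ax":0,"ay":0,"az":0,"gripper":0.45},
  ],
)

```text
clock: 10.82
position: [0.5667, 0.1881, 0.0796]
ee_rot: [0.708, 0.706, -0.003, -0.002]
ft_force: [0.5, -0.7, 0.1]
grip_width: 0.555
grasp_force: 0.0
```

Emit:
apply_moves(
  rows=[
    {"x":0,"y":0,"z":-40,"ax":0,"ay":0,"az":0,"gripper":0.2},
    {"x":0,"y":0,"z":-10,"ax":0,"ay":0,"az":0,"gripper":0.2},
    {"x":25,"y":-23,"z":0,"ax":0,"ay":0,"az":0,"gripper":0.2},
    {"x":25,"y":-23,"z":0,"ax":0,"ay":0,"az":0,"gripper":0.2},
    {"x":25,"y":-23,"z":0,"ax":0,"ay":0,"az":0,"gripper":0.2},
  ],
)

```text
clock: 11.23
position: [0.4999, 0.2653, 0.1334]
ee_rot: [0.709, 0.705, 0.0, 0.0]
ft_force: [0.1, 0.6, -0.0]
grip_width: 0.8
grasp_force: 0.0
```

Emit:
apply_moves(
  rows=[
    {"x":25,"y":-23,"z":0,"ax":0,"ay":0,"az":0,"gripper":0.2},
    {"x":25,"y":-23,"z":0,"ax":0,"ay":0,"az":0,"gripper":0.2},
    {"x":25,"y":-23,"z":0,"ax":0,"ay":0,"az":0,"gripper":0.2},
    {"x":25,"y":-22,"z":0,"ax":0,"ay":0,"az":0,"gripper":0.2},
    {"x":0,"y":0,"z":0,"ax":0,"ay":0,"az":0,"gripper":0.2},
  ],
)

```text
clock: 11.65
position: [0.404, 0.3707, 0.1339]
ee_rot: [0.705, 0.709, 0.001, -0.001]
ft_force: [-0.5, 0.4, 0.4]
grip_width: 0.804
grasp_force: 0.0
```

```bash
python3 - <<'E'
from h import *
w=snap('wrist','w6.png'); s=snap('side','s6.png'); o=get_obs(); p=o['position']; print(p,o['ee_rot'],o['joint_pos'].round(2),o['grip_width'])
print(proj(w,(.4095,.3653,.053)),proj(s,(.5698,.1922,.003)))
a=cv2.resize(cv2.imread('pics/s6.png')[150:260,200:320],(400,367),interpolation=cv2.INTER_CUBIC)
b=cv2.resize(cv2.imread('pics/w6.png')[100:420,105:454],(400,367))
cv2.imwrite('pics/sw6.png',np.hstack([a,b]))
for n,c in(('w',w),):
    m=cv2.inRange(cv2.cvtColor(c['color'],cv2.COLOR_RGB2HSV),(3,120,60),(14,255,255)); k,l,st,ce=cv2.connectedComponentsWithStats(m)
    print(n,[(st[i],ce[i].round()) for i in range(1,k) if st[i,4]>200])
E
```

```text
[0.40868125 0.36619456 0.13319579] [7.07006548e-01 7.07206957e-01 2.15832601e-04 1.20107053e-04] [ 0.01  0.43 -1.    1.76  0.4   1.17 -1.11] 0.79770919700507
[287.30752189 229.90198364] [263.13318311 210.89295487]
w [(array([ 257,  183,   60,   73, 3430], dtype=int32), array([287., 220.])), (array([413, 375,  32,  21, 337], dtype=int32), array([426., 387.]))]
```

View pics/sw6.png

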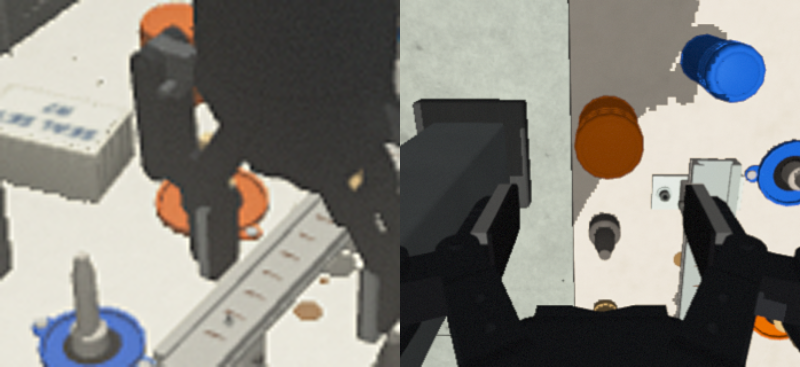

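The wrist view puts the orange tube's top at about (287,226), against a predicted (287,230). I need to know how high the dark block left of the tube is before the left finger goes down.

```bash
python3 - <<'E'
from h import *
import pickle
w=camera('wrist'); t=pickle.load(open('top0.pkl','rb'))
f=lambda x,y:(105+x/1.146,100+y/1.146)
for z in (0,-.3,-.6,.05):
    print(z,[onz(w,*f(*q),z)[:2].round(3) for q in((15,100),(125,100),(130,205))],[onz(t,*q,z)[:2].round(3) for q in((312,357),(415,360))])
t2=snap('top','t7.png')
m=cv2.absdiff(t2['color'],t['color']).max(2)[330:,250:470]>60; print(m.sum())
E
```

```text
0 [array([0.27 , 0.379]), array([0.353, 0.379]), array([0.351, 0.291])] [array([0.279, 0.212]), array([0.276, 0.024])]
-0.3 [array([0.114, 0.305]), array([0.289, 0.305]), array([0.286, 0.117])] [array([0.238, 0.199]), array([ 0.234, -0.05 ])]
-0.6 [array([-0.043,  0.232]), array([0.226, 0.231]), array([ 0.221, -0.056])] [array([0.197, 0.186]), array([ 0.192, -0.124])]
0.05 [array([0.297, 0.391]), array([0.363, 0.391]), array([0.362, 0.32 ])] [array([0.286, 0.214]), array([0.283, 0.036])]
7774
```

The dark block is well below the bench (both views agree near z = -0.6), so it's harmless. I'm going down on the tube.

Emit:
apply_moves(
  newtons=30,
  rows=[
    {"x":1,"y":1,"z":38,"ax":0,"ay":0,"az":0,"gripper":0.2},
    {"x":0,"y":0,"z":35,"ax":0,"ay":0,"az":0,"gripper":0.2},
    {"x":0,"y":0,"z":20,"ax":0,"ay":0,"az":0,"gripper":0.2},
    {"x":0,"y":0,"z":10,"ax":0,"ay":0,"az":0,"gripper":0.2},
    {"x":0,"y":0,"z":0,"ax":0,"ay":0,"az":0,"gripper":0.3},
  ],
)

```text
clock: 12.27
position: [0.4107, 0.3643, 0.028]
ee_rot: [0.709, 0.705, -0.002, -0.0]
ft_force: [-0.2, 0.1, 0.7]
grip_width: 0.705
grasp_force: 0.0
```

Emit:
apply_moves(
  rows=[
    {"x":0,"y":0,"z":0,"ax":0,"ay":0,"az":0,"gripper":0.35},
    {"x":0,"y":0,"z":0,"ax":0,"ay":0,"az":0,"gripper":0.45},
    {"x":0,"y":0,"z":0,"ax":0,"ay":0,"az":0,"gripper":0.55},
    {"x":0,"y":0,"z":0,"ax":0,"ay":0,"az":0,"gripper":0.65},
    {"x":0,"y":0,"z":0,"ax":0,"ay":0,"az":0,"gripper":0.65},
  ],
)

```text
clock: 12.68
position: [0.4117, 0.3668, 0.0317]
ee_rot: [0.708, 0.706, 0.001, 0.0]
ft_force: [-0.4, -1.3, 7.2]
grip_width: 0.495
grasp_force: 30.9
```

Emit:
apply_moves(
  rows=[
    {"x":0,"y":0,"z":-20,"ax":0,"ay":0,"az":0,"gripper":0.65},
    {"x":0,"y":0,"z":-35,"ax":0,"ay":0,"az":0,"gripper":0.65},
    {"x":0,"y":0,"z":-35,"ax":0,"ay":0,"az":0,"gripper":0.65},
    {"x":0,"y":0,"z":-20,"ax":0,"ay":0,"az":0,"gripper":0.65},
    {"x":0,"y":0,"z":0,"ax":0,"ay":0,"az":0,"gripper":0.65},
  ],
)

```text
clock: 13.1
position: [0.4123, 0.3682, 0.1454]
ee_rot: [0.708, 0.706, 0.004, 0.001]
ft_force: [0.4, 1.1, -0.8]
grip_width: 0.499
grasp_force: 30.9
```

Emit:
apply_moves(
  rows=[
    {"x":-25,"y":23,"z":0,"ax":0,"ay":0,"az":0,"gripper":0.65},
    {"x":-25,"y":23,"z":0,"ax":0,"ay":0,"az":0,"gripper":0.65},
    {"x":-25,"y":23,"z":0,"ax":0,"ay":0,"az":0,"gripper":0.65},
    {"x":-25,"y":23,"z":0,"ax":0,"ay":0,"az":0,"gripper":0.65},
    {"x":-25,"y":23,"z":0,"ax":0,"ay":0,"az":0,"gripper":0.65},
  ],
)

```text
clock: 13.52
position: [0.5264, 0.2392, 0.1403]
ee_rot: [0.708, 0.706, 0.0, 0.0]
ft_force: [0.5, 1.4, -0.3]
grip_width: 0.496
grasp_force: 30.9
```

Emit:
apply_moves(
  rows=[
    {"x":-25,"y":23,"z":0,"ax":0,"ay":0,"az":0,"gripper":0.65},
    {"x":-25,"y":21,"z":0,"ax":0,"ay":0,"az":0,"gripper":0.65},
    {"x":0,"y":0,"z":20,"ax":0,"ay":0,"az":0,"gripper":0.65},
    {"x":0,"y":0,"z":0,"ax":0,"ay":0,"az":0,"gripper":0.65},
    {"x":0,"y":0,"z":0,"ax":0,"ay":0,"az":0,"gripper":0.65},
  ],
)

```text
clock: 13.93
position: [0.5685, 0.1906, 0.1195]
ee_rot: [0.708, 0.706, -0.001, -0.001]
ft_force: [0.3, 0.8, -0.2]
grip_width: 0.498
grasp_force: 30.9
```

```bash
python3 - <<'E'
from h import *
w=snap('wrist','w8.png'); s=snap('side','s8.png'); o=get_obs(); p=o['position']; print(p,o['ee_rot'])
print('pad w',proj(w,(.5698,.1922,.003)),'s',proj(s,(.5698,.1922,.003)))
print('mouth s',proj(s,p-[0,0,.031]),'top w',proj(w,p+[0,0,.022]),'top s',proj(s,p+[0,0,.022]),'mouth front w',proj(w,p+[0,.022,-.031]))
u,v=proj(s,p).astype(int)
a=cv2.resize(cv2.imread('pics/s8.png')[v-40:v+80,u-65:u+65],(400,370),interpolation=cv2.INTER_CUBIC)
b=cv2.resize(cv2.imread('pics/w8.png')[120:379,140:420],(400,370))
cv2.imwrite('pics/sw8.png',np.hstack([a,b])); print(u-65,v-40)
E
```

```text
[0.56872702 0.19198241 0.12092875] [ 7.07467060e-01  7.06746189e-01  4.28242315e-04 -2.50420416e-06]
pad w [281.53003663 205.4788    ] s [263.13318311 210.89295487]
mouth s [262.09764197 172.62865062] top w [279.67893346 309.83949103] top s [261.04270125 146.81666804] mouth front w [279.8580314  214.34125489]
196 117
```

View pics/sw8.png

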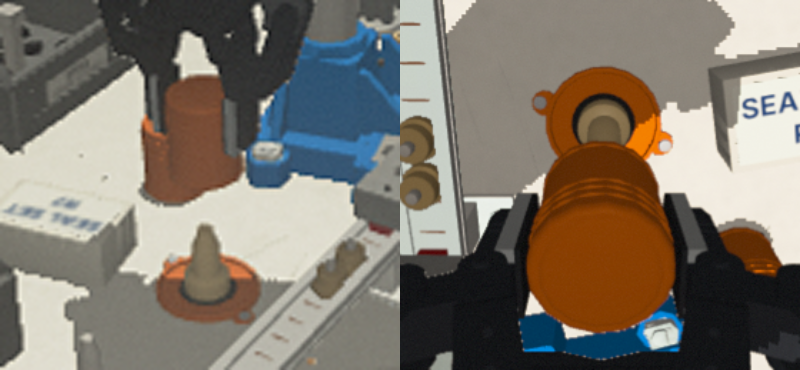

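The brass punch stands centred on its pad, near wrist (282,208). The tube is held above it. I'll check its tilt and offset from the silhouette.

```bash
python3 - <<'E'
from h import *
w=camera('wrist'); s=camera('side'); p=get_obs()['position']
a=np.linspace(0,2*np.pi,60)
def ring(c,q,r,z): return np.array([proj(c,np.array(q)+[r*np.cos(t),r*np.sin(t),z]) for t in a])
for n,c in(('w',w),('s',s)):
    for d in (0,.003):
        T=ring(c,p+[0,d,0],.022,.022);B=ring(c,p+[0,d,0],.022,-.031)
        print(n,d,'top',T.min(0).round(),T.max(0).round(),'mouth',B.min(0).round(),B.max(0).round())
    hsv=cv2.cvtColor(c['color'],cv2.COLOR_RGB2HSV)
    m=cv2.inRange(hsv,(3,120,40),(16,255,255))
    if n=='s':
        for col in range(238,282,4):
            r=np.where(m[100:188,col])[0]; print(col,(r.min()+100,r.max()+100) if len(r) else None,end=' ')
    else:
        for col in (256,268,280,292,304):
            r=np.where(m[190:380,col])[0]; print(col,r.min()+190,r.max()+190,end=' ')
        for row in (220,230,240,300):
            r=np.where(m[row,150:420])[0]; print('row',row,r.min()+150,r.max()+150,end=' ')
    print()
B=ring(s,p,.022,-.031); print(B[B[:,1]>172].round(0).astype(int).tolist())
E
```

```text
w 0 top [225. 262.] [335. 355.] mouth [240. 216.] [319. 288.]
w 0.003 top [224. 254.] [335. 350.] mouth [240. 211.] [319. 283.]
256 190 346 268 190 350 280 218 352 292 220 350 304 190 346 row 220 244 329 row 230 250 313 row 240 244 316 row 300 228 401 
s 0 top [248. 141.] [274. 153.] mouth [250. 166.] [274. 179.]
s 0.003 top [247. 141.] [273. 154.] mouth [249. 167.] [273. 180.]
238 None 242 (np.int64(156), np.int64(162)) 246 (np.int64(160), np.int64(180)) 250 (np.int64(146), np.int64(181)) 254 (np.int64(143), np.int64(181)) 258 (np.int64(142), np.int64(181)) 262 (np.int64(142), np.int64(178)) 266 (np.int64(142), np.int64(177)) 270 (np.int64(168), np.int64(175)) 274 None 278 None 
[[250, 173], [250, 173], [250, 174], [250, 175], [251, 175], [251, 176], [252, 176], [253, 177], [253, 178], [254, 178], [255, 178], [257, 179], [258, 179], [259, 179], [260, 179], [262, 179], [263, 179], [264, 179], [266, 179], [267, 179], [268, 178], [269, 178], [270, 177], [271, 177], [272, 176], [273, 176], [273, 175], [274, 174], [274, 174], [274, 173], [274, 172]]
```

The silhouette matches an upright tube within about 1.5 mm. I'm lowering it over the punch.

Emit:
apply_moves(
  rows=[
    {"x":-0.5,"y":1,"z":25,"ax":0,"ay":0,"az":0,"gripper":0.65},
    {"x":0,"y":0,"z":25,"ax":0,"ay":0,"az":0,"gripper":0.65},
    {"x":0,"y":0,"z":20,"ax":0,"ay":0,"az":0,"gripper":0.65},
    {"x":0,"y":0,"z":10,"ax":0,"ay":0,"az":0,"gripper":0.65},
    {"x":0,"y":0,"z":0,"ax":0,"ay":0,"az":0,"gripper":0.65},
  ],
)

```text
clock: 14.55
position: [0.569, 0.1901, 0.0385]
ee_rot: [0.708, 0.706, -0.001, -0.001]
ft_force: [-0.2, -0.8, -0.5]
grip_width: 0.498
grasp_force: 30.9
```

Emit:
apply_moves(
  rows=[
    {"x":0,"y":0,"z":4,"ax":0,"ay":0,"az":0,"gripper":0.65},
    {"x":0,"y":0,"z":2,"ax":0,"ay":0,"az":0,"gripper":0.65},
    {"x":0,"y":0,"z":0,"ax":0,"ay":0,"az":0,"gripper":0.65},
  ],
)

```text
clock: 14.8
position: [0.5707, 0.1905, 0.0349]
ee_rot: [0.708, 0.706, 0.001, 0.0]
ft_force: [-0.1, 0.2, -0.3]
grip_width: 0.498
grasp_force: 31.0
```

Emit:
apply_moves(
  rows=[
    {"x":0,"y":0,"z":1.5,"ax":0,"ay":0,"az":0,"gripper":0.65},
    {"x":0,"y":0,"z":0.5,"ax":0,"ay":0,"az":0,"gripper":0.65},
    {"x":0,"y":0,"z":0,"ax":0,"ay":0,"az":0,"gripper":0.65},
  ],
)

```text
clock: 15.05
position: [0.5709, 0.1905, 0.0347]
ee_rot: [0.708, 0.706, 0.0, 0.001]
ft_force: [-7.2, -4.4, 19.4]
grip_width: 0.496
grasp_force: 33.2
```

Emit:
apply_moves(
  rows=[
    {"x":0,"y":0,"z":0,"ax":0,"ay":0,"az":0,"gripper":0.45},
    {"x":0,"y":0,"z":0,"ax":0,"ay":0,"az":0,"gripper":0.35},
    {"x":0,"y":0,"z":0,"ax":0,"ay":0,"az":0,"gripper":0.3},
    {"x":0,"y":0,"z":-20,"ax":0,"ay":0,"az":0,"gripper":0.3},
    {"x":0,"y":0,"z":-40,"ax":0,"ay":0,"az":0,"gripper":0.3},
  ],
)

```text
clock: 15.47
position: [0.5678, 0.1887, 0.0886]
ee_rot: [0.708, 0.706, -0.003, -0.002]
ft_force: [1.1, -0.4, -0.2]
grip_width: 0.699
grasp_force: 0.0
```

Emit:
apply_moves(
  rows=[
    {"x":0,"y":0,"z":-40,"ax":0,"ay":0,"az":0,"gripper":0.3},
    {"x":0,"y":0,"z":-12,"ax":0,"ay":0,"az":0,"gripper":0.3},
    {"x":37,"y":-15,"z":0,"ax":0,"ay":0,"az":0,"gripper":0.3},
    {"x":37,"y":-15,"z":0,"ax":0,"ay":0,"az":0,"gripper":0.3},
    {"x":37,"y":-16,"z":0,"ax":0,"ay":0,"az":0,"gripper":0.3},
  ],
)

```text
clock: 15.88
position: [0.5247, 0.3019, 0.1445]
ee_rot: [0.709, 0.705, 0.001, 0.0]
ft_force: [1.1, 0.8, -0.9]
grip_width: 0.7
grasp_force: 0.0
```

Emit:
apply_moves(
  rows=[
    {"x":38,"y":-16,"z":0,"ax":0,"ay":0,"az":0,"gripper":0.3},
    {"x":38,"y":-16,"z":0,"ax":0,"ay":0,"az":0,"gripper":0.3},
    {"x":38,"y":-16,"z":0,"ax":0,"ay":0,"az":0,"gripper":0.3},
    {"x":0,"y":0,"z":0,"ax":0,"ay":0,"az":0,"gripper":0.3},
    {"x":0,"y":0,"z":0,"ax":0,"ay":0,"az":0,"gripper":0.3},
  ],
)

```text
clock: 16.3
position: [0.4743, 0.4186, 0.1441]
ee_rot: [0.706, 0.708, 0.0, -0.001]
ft_force: [0.6, -0.9, -0.3]
grip_width: 0.697
grasp_force: 0.0
```

```bash
python3 - <<'E'
from h import *
w=snap('wrist','w9.png'); s=snap('side','s9.png'); o=get_obs(); p=o['position']; print(p,o['ee_rot'],o['joint_pos'].round(2),o['grip_width'])
print(proj(w,(.4769,.4154,.07)),proj(s,(.5698,.1922,.056)),proj(s,(.5698,.1922,.003)))
a=cv2.resize(cv2.imread('pics/s9.png')[150:270,200:330],(400,370),interpolation=cv2.INTER_CUBIC)
b=cv2.resize(cv2.imread('pics/w9.png')[100:420,105:454],(400,370))
cv2.imwrite('pics/sw9.png',np.hstack([a,b]))
a=np.linspace(0,6.28,60)
for d in (0,.003):
    T=np.array([proj(w,(.4769+.0165*np.cos(t),.4154+d+.0165*np.sin(t),.07)) for t in a]); print(T.min(0),T.max(0))
m=cv2.inRange(cv2.cvtColor(w['color'],cv2.COLOR_RGB2HSV),(105,120,40),(130,255,255)); k,l,st,ce=cv2.connectedComponentsWithStats(m)
print([(st[i],ce[i].round()) for i in range(1,k) if st[i,4]>200])
E
```

```text
[0.47736192 0.41488996 0.14377397] [ 7.08298253e-01  7.05913207e-01 -1.34268514e-04  3.34155807e-04] [-0.12  0.59 -0.92  1.52  0.48  1.27 -1.11] 0.7030448953878885
[283.40246168 230.40092854] [262.18286396 188.04590418] [263.13318311 210.89295487]
[259.53168867 207.61165478] [307.28292628 252.16978189]
[259.46015612 203.35359937] [307.40899724 248.28269082]
[(array([ 261,  185,   46,   65, 2362], dtype=int32), array([284., 218.])), (array([364, 266,  36,  31, 281], dtype=int32), array([384., 280.])), (array([326, 276,  21,  36, 271], dtype=int32), array([338., 293.]))]
```

View pics/sw9.png

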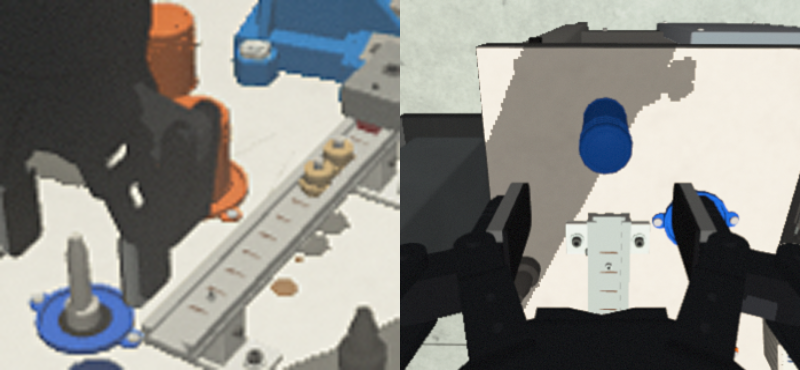

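The blue tube's top lies at x .477, y ≈ .417. The orange tube is seated in its base. I'm going down on the blue tube.

Emit:
apply_moves(
  rows=[
    {"x":2,"y":0,"z":35,"ax":0,"ay":0,"az":0,"gripper":0.3},
    {"x":0,"y":0,"z":35,"ax":0,"ay":0,"az":0,"gripper":0.3},
    {"x":0,"y":0,"z":20,"ax":0,"ay":0,"az":0,"gripper":0.3},
    {"x":0,"y":0,"z":9,"ax":0,"ay":0,"az":0,"gripper":0.3},
    {"x":0,"y":0,"z":0,"ax":0,"ay":0,"az":0,"gripper":0.4},
  ],
)

```text
clock: 16.82
position: [0.4773, 0.4151, 0.043]
ee_rot: [0.709, 0.705, -0.002, 0.0]
ft_force: [1.0, 0.2, -0.4]
grip_width: 0.603
grasp_force: 0.0
```

Emit:
apply_moves(
  rows=[
    {"x":0,"y":0,"z":0,"ax":0,"ay":0,"az":0,"gripper":0.5},
    {"x":0,"y":0,"z":0,"ax":0,"ay":0,"az":0,"gripper":0.6},
    {"x":0,"y":0,"z":0,"ax":0,"ay":0,"az":0,"gripper":0.7},
    {"x":0,"y":0,"z":0,"ax":0,"ay":0,"az":0,"gripper":0.8},
    {"x":0,"y":0,"z":0,"ax":0,"ay":0,"az":0,"gripper":0.8},
  ],
)

```text
clock: 17.23
position: [0.4779, 0.418, 0.0469]
ee_rot: [0.708, 0.706, 0.001, 0.0]
ft_force: [0.7, -1.1, 7.8]
grip_width: 0.383
grasp_force: 30.0
```

Emit:
apply_moves(
  rows=[
    {"x":0,"y":0,"z":-20,"ax":0,"ay":0,"az":0,"gripper":0.8},
    {"x":0,"y":0,"z":-35,"ax":0,"ay":0,"az":0,"gripper":0.8},
    {"x":0,"y":0,"z":-35,"ax":0,"ay":0,"az":0,"gripper":0.8},
    {"x":0,"y":0,"z":-10,"ax":0,"ay":0,"az":0,"gripper":0.8},
    {"x":0,"y":0,"z":0,"ax":0,"ay":0,"az":0,"gripper":0.8},
  ],
)

```text
clock: 17.65
position: [0.4779, 0.419, 0.1492]
ee_rot: [0.708, 0.706, 0.003, 0.0]
ft_force: [0.6, 0.2, -2.0]
grip_width: 0.385
grasp_force: 30.1
```

Emit:
apply_moves(
  rows=[
    {"x":-30,"y":26,"z":0,"ax":0,"ay":0,"az":0,"gripper":0.8},
    {"x":-30,"y":26,"z":0,"ax":0,"ay":0,"az":0,"gripper":0.8},
    {"x":-30,"y":26,"z":0,"ax":0,"ay":0,"az":0,"gripper":0.8},
    {"x":0,"y":0,"z":15,"ax":0,"ay":0,"az":0,"gripper":0.8},
    {"x":0,"y":0,"z":0,"ax":0,"ay":0,"az":0,"gripper":0.8},
  ],
)

```text
clock: 18.07
position: [0.5559, 0.323, 0.1264]
ee_rot: [0.71, 0.704, -0.002, 0.0]
ft_force: [-0.6, 0.8, -2.0]
grip_width: 0.379
grasp_force: 30.1
```

```bash
python3 - <<'E'
from h import *
camera('top');camera('top');camera('top')
w=snap('wrist','w10.png'); s=snap('side','s10.png'); o=get_obs(); p=o['position']; print(p,o['ee_rot'])
a=np.linspace(0,6.28,60)
def ring(c,q,r,z): 
    T=np.array([proj(c,np.array(q)+[r*np.cos(t),r*np.sin(t),z]) for t in a]); return T.min(0).round(1),T.max(0).round(1)
for d in (0,.003): print('w',d,'top',ring(w,p+[0,d,0],.0165,.024),'mouth',ring(w,p+[0,d,0],.0165,-.046)); 
print('s top',ring(s,p,.0165,.024),'mouth',ring(s,p,.0165,-.046))
print('foot',proj(w,(.5555,.327,.017)),proj(s,(.5555,.327,.003)),'tip',proj(s,(.5555,.327,.063)),'fr',proj(s,p))
m=cv2.inRange(cv2.cvtColor(w['color'],cv2.COLOR_RGB2HSV),(105,120,40),(130,255,255))
for col in (272,280,288): r=np.where(m[:,col])[0]; print(col,r.min(),r.max(),np.where(np.diff(r)>1)[0], r[np.where(np.diff(r)>1)[0]])
for row in (320,340): r=np.where(m[row])[0]; print(row,r.min() if len(r) else 0,r.max() if len(r) else 0)
A=cv2.resize(cv2.imread('pics/s10.png')[165:285,160:290],(400,370),interpolation=cv2.INTER_CUBIC)
b=cv2.resize(cv2.imread('pics/w10.png')[120:379,140:420],(400,370))
cv2.imwrite('pics/sw10.png',np.hstack([A,b]))
E
```

```text
[0.55364072 0.32873394 0.13048178] [ 7.07298171e-01  7.06915235e-01  3.41886948e-04 -1.73686374e-04]
w 0 top (array([237.6, 276.7]), array([321.6, 348.1])) mouth (array([252.5, 216.2]), array([307.4, 266.8]))
w 0.003 top (array([237.3, 269.6]), array([321.9, 342.1])) mouth (array([252.4, 211.3]), array([307.5, 262.4]))
s top (array([208.7, 175.3]), array([230.4, 187.2])) mouth (array([213.2, 211.3]), array([233.7, 223.8]))
foot [282.38746931 210.34672952] [227.12804786 253.97220233] tip [224.26162698 226.83695112] fr [220.96671419 194.05967769]
272 176 345 [16] [192]
280 174 346 [15] [189]
288 175 345 [15] [190]
320 241 319
340 259 302
```

View pics/sw10.png

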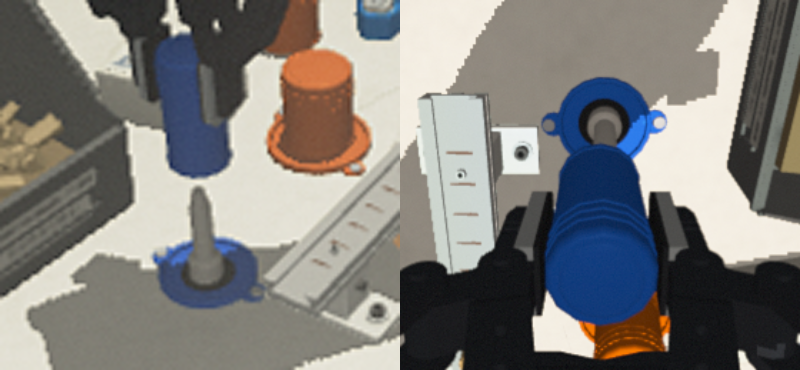

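The steel punch stands at about (0.5556, 0.3273). Both views show the blue tube leaning slightly, mouth toward -y by about 2°. I'm levelling it, shifting x by 2 mm, and lowering with a force check.

Emit:
apply_moves(
  rows=[
    {"x":0,"y":2,"z":0,"ax":0,"ay":2,"az":0,"gripper":0.8},
    {"x":0,"y":0,"z":10,"ax":0,"ay":0,"az":0,"gripper":0.8},
    {"x":0,"y":0,"z":10,"ax":0,"ay":0,"az":0,"gripper":0.8},
    {"x":0,"y":0,"z":10,"ax":0,"ay":0,"az":0,"gripper":0.8},
    {"x":0,"y":0,"z":0,"ax":0,"ay":0,"az":0,"gripper":0.8},
  ],
)

```text
clock: 18.73
position: [0.5551, 0.3278, 0.097]
ee_rot: [0.708, 0.706, 0.01, -0.013]
ft_force: [-0.3, -0.1, -1.7]
grip_width: 0.38
grasp_force: 30.1
```

```bash
python3 - <<'E'
from h import *
camera('top');camera('top')
w=snap('wrist','w11.png'); s=snap('side','s11.png'); o=get_obs(); print(o['position'],o['ee_rot'],o['ft_force'])
A=cv2.resize(cv2.imread('pics/s11.png')[165:285,160:290],(400,370),interpolation=cv2.INTER_CUBIC)
b=cv2.resize(cv2.imread('pics/w11.png')[120:379,140:420],(400,370))
cv2.imwrite('pics/sw11.png',np.hstack([A,b]))
E
```

```text
[0.55653933 0.32863707 0.10026039] [ 0.70787396  0.70612222  0.01244913 -0.01228384] [ 1.02385936 -0.03230414 -0.53980356]
```

View pics/sw11.png

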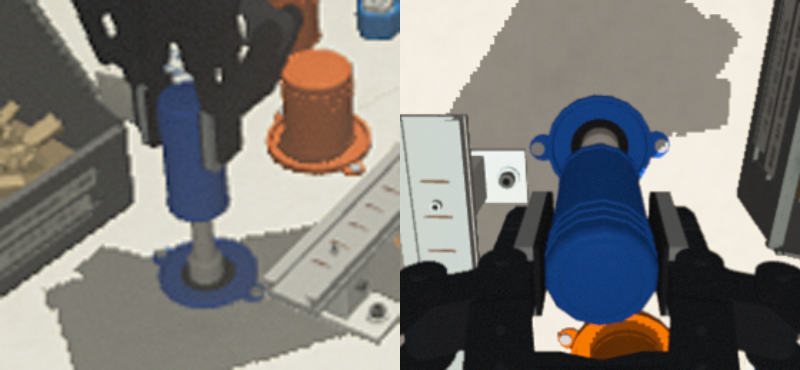

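The tip is inside the tube with no contact force. I'm continuing down, with x compensating for the tilt.

Emit:
apply_moves(
  rows=[
    {"x":-0.5,"y":0,"z":14,"ax":0,"ay":0,"az":0,"gripper":0.8},
    {"x":-0.5,"y":0,"z":14,"ax":0,"ay":0,"az":0,"gripper":0.8},
    {"x":-0.5,"y":0,"z":10,"ax":0,"ay":0,"az":0,"gripper":0.8},
    {"x":0,"y":0,"z":6,"ax":0,"ay":0,"az":0,"gripper":0.8},
    {"x":0,"y":0,"z":3,"ax":0,"ay":0,"az":0,"gripper":0.8},
  ],
)

```text
clock: 19.35
position: [0.5559, 0.3278, 0.0511]
ee_rot: [0.708, 0.706, 0.011, -0.013]
ft_force: [0.2, -0.7, -0.6]
grip_width: 0.384
grasp_force: 30.1
```

Emit:
apply_moves(
  rows=[
    {"x":0,"y":0,"z":2,"ax":0,"ay":0,"az":0,"gripper":0.8},
    {"x":0,"y":0,"z":0,"ax":0,"ay":0,"az":0,"gripper":0.8},
    {"x":0,"y":0,"z":0,"ax":0,"ay":0,"az":0,"gripper":0.8},
  ],
)

```text
clock: 19.6
position: [0.5568, 0.3287, 0.0514]
ee_rot: [0.708, 0.706, 0.013, -0.012]
ft_force: [0.2, -0.3, -0.7]
grip_width: 0.381
grasp_force: 30.1
```

Emit:
apply_moves(
  rows=[
    {"x":0,"y":0,"z":1.5,"ax":0,"ay":0,"az":0,"gripper":0.8},
    {"x":0,"y":0,"z":0,"ax":0,"ay":0,"az":0,"gripper":0.8},
    {"x":0,"y":0,"z":0.7,"ax":0,"ay":0,"az":0,"gripper":0.8},
    {"x":0,"y":0,"z":0,"ax":0,"ay":0,"az":0,"gripper":0.8},
  ],
)

```text
clock: 19.93
position: [0.5571, 0.3292, 0.0501]
ee_rot: [0.708, 0.706, 0.013, -0.012]
ft_force: [-1.8, -1.1, 8.0]
grip_width: 0.382
grasp_force: 31.0
```

Emit:
apply_moves(
  rows=[
    {"x":0,"y":0,"z":0,"ax":0,"ay":0,"az":0,"gripper":0.65},
    {"x":0,"y":0,"z":0,"ax":0,"ay":0,"az":0,"gripper":0.5},
    {"x":0,"y":0,"z":0,"ax":0,"ay":0,"az":0,"gripper":0.4},
    {"x":0,"y":0,"z":-20,"ax":0,"ay":0,"az":0,"gripper":0.4},
    {"x":0,"y":0,"z":-40,"ax":0,"ay":0,"az":0,"gripper":0.4},
  ],
)

```text
clock: 20.35
position: [0.5545, 0.3244, 0.1046]
ee_rot: [0.708, 0.706, 0.008, -0.013]
ft_force: [0.9, -0.6, 0.2]
grip_width: 0.601
grasp_force: 0.0
```

Emit:
apply_moves(
  rows=[
    {"x":0,"y":0,"z":-40,"ax":0,"ay":0,"az":0,"gripper":0.4},
    {"x":0,"y":0,"z":-40,"ax":0,"ay":0,"az":0,"gripper":0.4},
    {"x":0,"y":0,"z":-20,"ax":0,"ay":0,"az":0,"gripper":0.4},
    {"x":0,"y":-30,"z":0,"ax":0,"ay":0,"az":0,"gripper":0.4},
    {"x":0,"y":-30,"z":0,"ax":0,"ay":0,"az":0,"gripper":0.4},
  ],
)

```text
clock: 20.77
position: [0.4972, 0.3231, 0.2098]
ee_rot: [0.709, 0.705, 0.014, -0.012]
ft_force: [-0.5, 1.3, 0.4]
grip_width: 0.602
grasp_force: 0.0
```

```bash
python3 - <<'E'
from h import *
s=snap('side','s12.png'); w=snap('wrist','w12.png'); o=get_obs(); print(o['position'])
a=np.linspace(0,6.28,60)
def ring(c,q,r,z): 
    T=np.array([proj(c,np.array(q)+[r*np.cos(t),r*np.sin(t),z]) for t in a]); return T.min(0).round(1),T.max(0).round(1)
for n,c in (('s',s),('w',w)): 
  print(n,'blue top',ring(c,(.5555,.327,0),.0165,.073),'bot',ring(c,(.5555,.327,0),.0165,.003),'or top',ring(c,(.5698,.1922,0),.022,.056),'bot',ring(c,(.5698,.1922,0),.022,.003))
A=cv2.resize(cv2.imread('pics/s12.png')[155:285,200:330],(400,400),interpolation=cv2.INTER_CUBIC)
b=cv2.resize(cv2.imread('pics/w12.png')[:, 140:],(400,400))
cv2.imwrite('pics/sw12.png',np.hstack([A,b]))
E
```

```text
[0.49228239 0.32441202 0.2090111 ]
s blue top (array([213.6, 215.9]), array([233.9, 228.4])) bot (array([217.5, 247.6]), array([236.7, 260.5])) or top (array([250.3, 181.5]), array([274.1, 194.9])) bot (array([251.7, 204.1]), array([274.6, 217.9]))
w blue top (array([336. , 185.2]), array([373.7, 221.7])) bot (array([325.3, 172.2]), array([355.7, 202. ])) or top (array([335.2, 306.1]), array([377.4, 342.4])) bot (array([328. , 280.9]), array([364.7, 313.3]))
```

View pics/sw12.png

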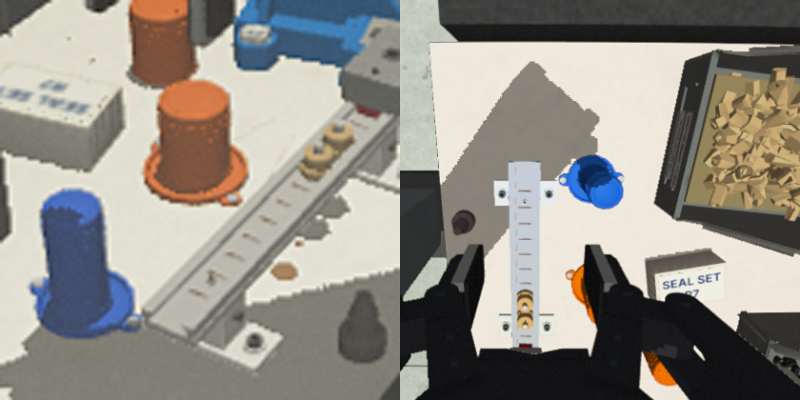

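Both tubes sit where their bases predict. Blue top edges are 213/234 with top row 216, against predicted 214/234/216. Orange edges are 251/275 with top row 181, against 250/274/181.5. The gripper is clear, so I'm handing in.

```bash
python3 -c "
from workcell import *
print(hand_in())"
```

```text
the job is handed in; nothing more can be done
None
```

I handed in the job: both punches stand in their bases with their tubes seated over them, by my last camera check. No judging result came back. The black punch was still standing in that view; the turned part was hidden, but the arm never worked near it after lifting the steel punch.

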